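# Fit out the tube carousel

### The job

Get the tube carousel ready for the class: take the red transit collar off the post of the round stand and put it in the white tray, then thread every spacer ring lying on the bench onto the post, widest at the bottom and narrowest at the top, each fully home. Then lift the white tube wheel by its handle up and off the hook stand and set it on the post so that its hub sits flat on top of the rings; leave the glassware and jars where they stand, upright.

Things in the scene. Friction and masses are not known exactly. Their poses are not given: they have to be found in the camera images.
- base: fixed round aluminium base on the bench, 140 mm across, 12 mm thick, with a vertical steel locating post 16 mm in diameter in its middle; the post rises 68 mm above the base plate (tip 80 mm above the bench; its top 8 mm taper to 9 mm across). Origin: centre of the underside, on the post's axis, at bench height.
- seat (a point): the point on the post's axis level with the top face of the base plate (12 mm above the bench), where the stack begins; z up.
- collar: red plastic transit collar, 50 mm outside, 20 mm bore, 30 mm tall, about 90 g; at the start it sits on the post, resting on the base plate. Origin: centre of its underside, z along its axis.
- tray: fixed white square tray, 130 by 130 mm outside, walls 30 mm high and 4 mm thick, open top, floor 4 mm thick. Origin: centre of the underside; sides along its x and y.
- tray_in (a point): centre of the tray's inner floor, 4 mm above the bench.
- hook: fixed hook stand: two level steel prongs 62 mm apart (centre lines), 8 mm thick, tops 180 mm above the bench, pointing to its own -x (roughly to the robot), tips 23 mm to -x of the hanging place and turned up 10 mm; column and 75 mm crosspiece 85 mm to +x of it, top at 180 mm. Origin: on the bench directly under the hanging place of the handle bar.
- wheel: white tube wheel, 120 mm across, rim 8 mm and hub (44 mm across, 20 mm bore) 12 mm thick, undersides flush, about 160 g; over it a handle: uprights at its y = +-50 mm, orange bar across the top along its y. At the start it hangs level by the bar across both prongs, the bar's middle free between them. Origin: centre of the hub's underside, z up.
- handle (a point): middle of the orange handle bar, 95 mm above the wheel's underside; the bar is 12 mm wide (along the wheel's x), 10 mm high and 108 mm long (along the wheel's y).
- ring_blue: blue plastic spacer ring, 68 mm outside, 20 mm bore, 14 mm thick, 44 g nominal, lying flat on the bench at the start; slides freely on the post under its own weight. May be absent. Origin: centre of its underside, z along its axis.
- ring_yellow: yellow plastic spacer ring, 60 mm outside, 20 mm bore, 14 mm thick, 40 g nominal, lying flat on the bench at the start; slides freely on the post under its own weight. May be absent. Origin: centre of its underside, z along its axis.
- ring_green: green plastic spacer ring, 52 mm outside, 20 mm bore, 14 mm thick, 35 g nominal, lying flat on the bench at the start; slides freely on the post under its own weight. May be absent. Origin: centre of its underside, z along its axis.
- ring_black: black plastic spacer ring, 44 mm outside, 20 mm bore, 14 mm thick, 30 g nominal, lying flat on the bench at the start; slides freely on the post under its own weight. May be absent. Origin: centre of its underside, z along its axis.
- jar_blue: bystander: small blue jar, 44 mm across, 65 mm tall, not part of the job. Origin: centre of its underside.
- beaker: bystander: empty glass beaker, 70 mm across, 90 mm tall, not part of the job. Origin: centre of its underside.
- dish: bystander: white porcelain bowl, 80 mm across, 20 mm tall, not part of the job. Origin: centre of its underside.
There are look-alikes about, which are no part of the job. Of the things shaped like the collar, the red one is meant.

How it is judged:
On the way, in this order (a step that is already met when the one before it is completed fails the run):
1. the red collar is off the post and in the tray (horizontal distance between collar and tray_in below 0.06 m and z of collar in the frame of tray_in between -0.005 and 0.035 m), for 0.2 s.
2. every ring that is present is on the post, widest lowest, fully home (horizontal distance between each of ring_blue, ring_yellow, ring_green, ring_black and seat below 0.005 m and z of ring_blue in the frame of seat between -0.004 and 0.004 m and angle between each of ring_blue, ring_yellow, ring_green, ring_black's own z axis and vertical below 0.12 rad and z of ring_yellow in the frame of seat between -0.004 and 0.018 m and z of ring_yellow in the frame of ring_blue between 0.01 and 0.018 m and z of ring_green in the frame of seat between -0.004 and 0.032 m and z of ring_green in the frame of ring_blue between 0.01 and 0.032 m and z of ring_green in the frame of ring_yellow between 0.01 and 0.018 m and z of ring_black in the frame of seat between -0.004 and 0.046 m and z of ring_black in the frame of ring_blue between 0.01 and 0.046 m and z of ring_black in the frame of ring_yellow between 0.01 and 0.032 m and z of ring_black in the frame of ring_green between 0.01 and 0.018 m), for 0.2 s.
3. the tube wheel is off the hook and on the post, on top of the rings (horizontal distance between wheel and seat below 0.006 m and angle between wheel's own z axis and vertical below 0.12 rad and z of wheel in the frame of seat below 0.061 m and z of wheel in the frame of ring_blue between 0.01 and 0.061 m and z of wheel in the frame of ring_yellow between 0.01 and 0.047 m and z of wheel in the frame of ring_green between 0.01 and 0.033 m and z of wheel in the frame of ring_black between 0.01 and 0.019 m), for 0.2 s.
At the end, for the whole second after the job is handed in: Collar in the tray; every ring present on the post (5 mm off axis at most, tilt under 0.12 rad), widest lowest, each within 4 mm of resting on the one below; wheel on the post above them (6 mm, 0.12 rad, seated within 5 mm); all still (all of step 1 and all of step 2 and all of step 3 and linear speed of each of ring_blue, ring_yellow, ring_green, ring_black, wheel, collar below 0.02 m/s); the robot touches nothing.
It fails at once if the blue jar, the beaker or the bowl is shoved more than 50 mm (distance of any of jar_blue, beaker, dish from where it was at the start of the episode above 0.05 m).
It fails at once if the blue jar, the beaker or the bowl is knocked over (angle between any of jar_blue, beaker, dish's own z axis and vertical above 0.5 rad).
Of ring_blue, ring_yellow, ring_green, ring_black only 3 to 4 are there at a start; the rules pass over those that are not, and their reading is None.
At some moment in a run one of ring_blue, ring_yellow, ring_green, ring_black may be knocked a few centimetres aside while the robot is not near it.
It also fails if it takes over 210 s, if anything falls off the work surface, if the arm or the gripper's body presses on something with over 40 N, if the wrist force passes 120 N, or if a joint passes its speed limit or range.

### The arm

A 6-joint arm with a two-finger parallel gripper is mounted at the origin on the work surface. World frame = base frame: x ahead of the robot, y to its left, z up, the work surface at z = 0. Lengths are in m, angles in rad, forces in N, time in s.
With the tool pointing down it reaches from about 0.275 to 0.825 m from the base axis. Payload 4.9 kg.
Tool frame: the origin (TCP) lies midway between the tips of the shut fingers; the grasp point (between the pads) lies 19 mm behind it (grip_point_offset is the distance from the TCP to the grasp point, in m); z points along the fingers, y is the line along which they close (so a half turn about z gives the same grasp; the last joint's range is limited). The gripper opens to 85 mm and grips with 20 to 120 N. Pads are 22 mm wide; open, the fingers measure 114 mm over their backs; the gripper's body (76 mm by 85 mm) begins 54 mm behind the grasp point. The pads swing forward as they close: fully open they stand 13 mm farther back than shut.
Start: joints at [1.171, 0.326, -0.193, 1.052, 0, 1.437], TCP at [0.144, 0.531, 0.231] pointing down, gripper open.
Joint ranges: [-2.65, 2.65], [-0.97, 1.79], [-1.3, 1.35], [-1.93, 2.1], [-1.47, 1.37], [-3.14, 3.14]. Speed limits (rad/s): [2.57, 2.57, 3.14, 3.14, 3.14, 3.14].

### API

Orientations are given as a rotation vector (axis times angle).
In Python, from cell import * gives the robot as it stands. Calls block until the motion is done:
- movep(position, orientation): joint-space move of the TCP to a pose.
- move_l(position, velocity=0.15, rot=None, until_force=None): straight line of the TCP; rot=None keeps the orientation; velocity is the mean speed in m/s. With until_force (N) it stops when the force on the tool has changed by that much, and returns True; else False.
- set_joints(angles): joint-space move.
- let_go() and grab(newtons=None): open the fingers fully, or close them until they stop; newtons is the grip in N (None keeps the last).
- sleep(seconds).
- ik(position, orientation): joint angles nearest the present ones, or None.
- get_state(): the state.
- grab_frame(name): name is "side" or "top" or "wrist"; returns a dict with "img" (420x560x3 uint8, red, green, blue), "fx", "fy", "cx", "cy" (pixels), "k1" (the pictures are not rectified: a ray, as slopes to the right and down, at radius r is drawn at 1 + k1 r^2 times it, then the intrinsics apply), "cam_to_world" (4x4, takes a point from camera to world coordinates); the wrist camera has in their place "T_tool_cam" (4x4, takes a point from camera to tool coordinates, whose origin is the TCP and whose axes are the flange's). Camera axes: x right, y down, z forward; pixel columns grow to the right and rows downward; lengths in m; the calibration is good to about 2 mm. A picture is of the moment at which its call begins: read the wrist's pose just before it. There is no depth.
A pose or a line that the arm cannot do raises MotionError and nothing moves.
- sign_off(): hands the job in; it is judged then, once.
Trained networks look in the newest picture that a camera, given by its name, has taken for a name from the list of things; names that differ only in an ending like _2 or _b are one class to them, and where a whole thing is asked for, a point or a joint stands for the part that bears it (a point fixed in the world has none). Each returns a list of dicts, best first, with "score" (0 to 1); they miss things now and then, are a little off and sometimes report something else, mostly with a low value. They report only what shows in the picture. A call takes as long as a camera call. They do not tell look-alikes from the thing itself.
- spot_in(camera, name): "centre" ([column, row] in pixels, amid what is visible of it).
- silhouettes(camera, name): "mask" (420x560 bool, what is visible of it) and "centre" ([column, row] in pixels, amid what is visible of it).
- tip_of(camera, name): "centre" ([column, row] in pixels: a listed point, or the origin of a listed thing).
The state is a dict: "clock": time; "q": joint angles; "joint_velocities": joint speeds; "tau": joint torques, N m; "position": TCP position; "eef_rot": TCP orientation; "contact_force": force on the tool from outside, world axes, zero at the start; "wrist_torque": the same for the moment, N m; "finger_gap": opening from 0.0 (shut) to 1.0 (fully open); "grasp_force": force on a finger pad.
Only numpy, scipy, OpenCV 4.12 (cv2) and the standard library are available. Lean on these libraries where they do the work, as an engineer would, in place of code of your own. Each camera call takes 0.05 s, during which the arm holds its last target. There are 200 camera calls.

## Working session

There is one attempt and no reset: what is moved stays moved. The work goes in short steps, each a Python script; the robot and the scene stay as the last script left them, time stands still between calls to the robot, and variables do not carry over. Pictures are saved under pics/ and viewed, at most 14 in all, crops included, and the job is handed in when it is done.

```bash
ls; mkdir -p pics; cat > h.py <<'E'
from cell import *
import numpy as np, cv2
from scipy.spatial.transform import Rotation as R
def snap(cam, fn=None):
    s=get_state(); f=grab_frame(cam)
    if cam=="wrist":
        T=np.eye(4); T[:3,:3]=R.from_rotvec(s["eef_rot"]).as_matrix(); T[:3,3]=s["position"]
        f["cam_to_world"]=T@np.array(f["T_tool_cam"])
    if fn: cv2.imwrite("pics/"+fn, cv2.cvtColor(f["img"],cv2.COLOR_RGB2BGR))
    return f
def ray(f,px):
    k=np.array([[f["fx"],0,f["cx"]],[0,f["fy"],f["cy"]],[0,0,1.]])
    p=cv2.undistortPoints(np.array([[px]],float),k,np.array([f["k1"],0,0,0.]))[0,0]
    T=np.array(f["cam_to_world"]); return T[:3,3], T[:3,:3]@np.array([p[0],p[1],1])
def at_z(f,px,z):
    o,d=ray(f,px); return o+d*(z-o[2])/d[2]
def proj(f,P):
    T=np.linalg.inv(np.array(f["cam_to_world"])); p=T[:3,:3]@np.array(P)+T[:3,3]
    x,y=p[:2]/p[2]; s=1+f["k1"]*(x*x+y*y); return [f["fx"]*x*s+f["cx"],f["fy"]*y*s+f["cy"]]
E
python3 - <<'E'
from h import *
np.set_printoptions(precision=4,suppress=True)
Z=dict(base=0,seat=.012,collar=.012,tray_in=.004,hook=0,handle=.18+.005,wheel=.09,ring_blue=0,ring_yellow=0,ring_green=0,ring_black=0,jar_blue=0,beaker=0,dish=0)
for c in ("top","side"):
    f=snap(c,c+"0.png"); print(c,np.array(f["cam_to_world"])[:3,3])
    for n,z in Z.items():
        for d in tip_of(c,n)[:3]:
            if d["score"]>.2: print(n,round(d["score"],2),np.array(d["centre"]).round(1),at_z(f,d["centre"],z)[:2])
print(R.from_rotvec(get_state()["eef_rot"]).as_matrix(), grip_point_offset if 'grip_point_offset' in globals() else None, get_state()["clock"])
E
```

```text
pics
top [ 0.395  -0.016   1.4625]
base 0.72 [272.6 206. ] [ 0.6496 -0.0213]
seat 0.75 [274.9 201.9] [ 0.6592 -0.0278]
collar 0.68 [234.3 225.3] [0.5942 0.0866]
collar 0.65 [227.4 183.4] [0.7142 0.106 ]
collar 0.59 [279.  201.9] [ 0.659  -0.0394]
tray_in 0.92 [383.9 280.3] [ 0.4353 -0.328 ]
tray_in 0.67 [139.6 278. ] [0.4506 0.3515]
hook 0.69 [143.5 281.9] [0.4398 0.3413]
handle 0.93 [126.5 271.9] [0.4588 0.3386]
wheel 0.94 [133.1 275.2] [0.4547 0.3472]
wheel 0.67 [277.5 199.2] [ 0.6522 -0.0342]
ring_yellow 0.81 [319.7 264.3] [ 0.4828 -0.1505]
ring_green 0.74 [265.1 279.8] [0.442  0.0023]
ring_black 0.57 [339.  223.1] [ 0.5982 -0.2082]
ring_black 0.4 [194.  204.2] [0.6578 0.2019]
jar_blue 0.76 [192.4 204.4] [0.6572 0.2065]
beaker 0.82 [400.6 193. ] [ 0.6828 -0.3883]
dish 0.7 [145.2 192.4] [0.6939 0.3424]
side [ 0.0503 -0.5492  0.9202]
base 0.88 [304.2 231.9] [ 0.652  -0.0426]
seat 0.58 [302.4 226.8] [ 0.6531 -0.035 ]
collar 0.87 [306.3 226.4] [ 0.6607 -0.0409]
collar 0.79 [280.1 185.6] [0.7171 0.1043]
collar 0.74 [245.2 216.3] [0.5785 0.0891]
tray_in 0.81 [337.  375.9] [ 0.4286 -0.333 ]
hook 0.83 [139.6 190. ] [0.4537 0.3632]
handle 0.88 [126.2 139.5] [0.4468 0.3421]
wheel 0.59 [133.7 168.3] [0.4478 0.3484]
ring_blue 0.28 [125.5 137.7] [0.5498 0.5749]
ring_yellow 0.85 [284.5 301.5] [ 0.4773 -0.1457]
ring_green 0.89 [229.6 268.8] [0.4511 0.0036]
ring_black 0.63 [342.7 287.3] [ 0.5939 -0.2116]
jar_blue 0.94 [237.3 181.4] [0.6563 0.2059]
jar_blue 0.59 [127.8 137.8] [0.5543 0.5699]
beaker 0.8 [438.  317.2] [ 0.6774 -0.3999]
dish 0.93 [218.  148.7] [0.7083 0.3465]
[[-0.9649  0.2627  0.    ]
 [ 0.2627  0.9649 -0.    ]
 [-0.     -0.     -1.    ]] 0.0187 1.5
```

```bash
python3 -c "
import cv2
a=cv2.imread('pics/top0.png');cv2.imwrite('pics/top0c.png',cv2.resize(a[150:330,90:450],(800,400),interpolation=2))
b=cv2.imread('pics/side0.png');cv2.imwrite('pics/side0c.png',cv2.resize(b[100:400,80:480],(800,600),interpolation=2))"
```

```text
(no output)
```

View pics/top0c.png

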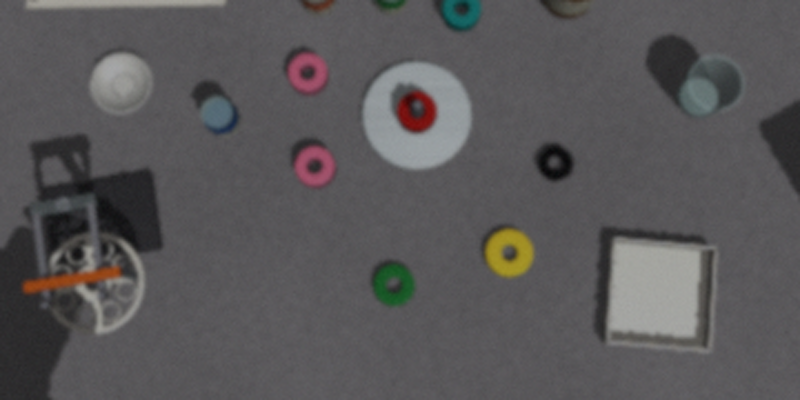

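View pics/side0c.png

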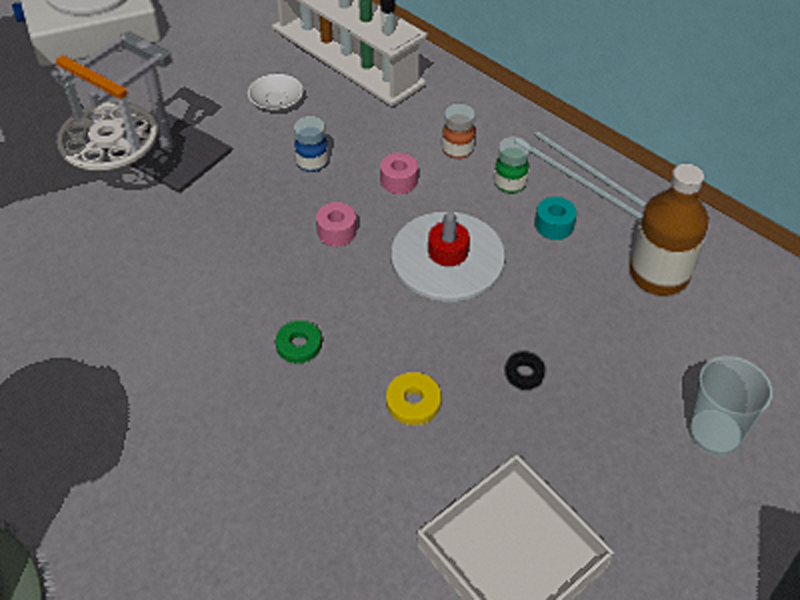

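The candidates for the collar, by top crop pixel, are red on the post (416,112), pink (307,72), pink (315,165) and teal (460,12). I choose the red one on the post. The rings seen are yellow (510,252), green (394,284) and black (554,161), with no blue so far. The full top frame will show whether the arm hides one, and a close wrist view will check the collar.

```bash
cat >> h.py <<'E'
np.set_printoptions(precision=4,suppress=True)
def rot(yaw):  # tool down, closing line (tool y) at yaw
    y=np.array([np.cos(yaw),np.sin(yaw),0]); z=np.array([0,0,-1.]); return R.from_matrix(np.column_stack([np.cross(y,z),y,z])).as_rotvec()
E
python3 - <<'E'
from h import *
s=get_state(); f=snap("wrist"); print(np.array(f["T_tool_cam"]), f["fx"],f["cx"],f["cy"])
Y=np.pi/2
for y in (np.pi/2,0,-np.pi/2): print(y, ik([.655,-.035,.25],rot(y)), ik([.455,.34,.25],rot(y)))
movep([.60,-.035,.25],rot(Y))
f=snap("wrist","w1.png")
for n,z in (("collar",.012),("seat",.012),("base",0)):
    for d in tip_of("wrist",n)[:2]: print(n,d["score"],d["centre"],at_z(f,d["centre"],z))
m=silhouettes("wrist","collar")
for d in m: print(d["score"],d["centre"],d["mask"].sum())
E
python3 -c "
import cv2,numpy as np
a=cv2.imread('pics/top0.png');b=cv2.imread('pics/w1.png');cv2.imwrite('pics/m1.png',cv2.resize(np.hstack([a,b]),(800,300),interpolation=3))"
```

```text
[[-0.     -0.9498 -0.313   0.0808]
 [ 1.     -0.0001  0.0003  0.0005]
 [-0.0003 -0.313   0.9498 -0.1432]
 [ 0.      0.      0.      1.    ]] 311.04979012970693 281.5453406880154 205.12845961637785
1.5707963267948966 [-0.1658  0.5192  0.1529  1.2045  0.     -0.1658] [ 0.5118  0.3484 -0.1118  1.1106  0.      0.5118]
0 [-0.1658  0.5192  0.1529  1.2045  0.      1.405 ] [ 0.5118  0.3484 -0.1118  1.1106  0.      2.0826]
-1.5707963267948966 [-0.1658  0.5192  0.1529  1.2045  0.      2.9758] [ 0.5118  0.3484 -0.1118  1.1106  0.     -2.6298]
collar 0.79 [240.0, 297.1] [ 0.7832 -0.0923  0.012 ]
collar 0.73 [283.0, 217.0] [ 0.6613 -0.0313  0.012 ]
seat 0.91 [281.7, 213.8] [ 0.6569 -0.033   0.012 ]
seat 0.21 [142.2, 162.2] [ 0.5896 -0.2044  0.012 ]
base 0.73 [281.3, 214.1] [ 0.6616 -0.0335  0.    ]
0.94 [381.2, 253.3] 1161
0.84 [281.3, 216.7] 1043
0.79 [389.6, 163.6] 1605
0.65 [242.3, 303.4] 1239
```

View pics/m1.png

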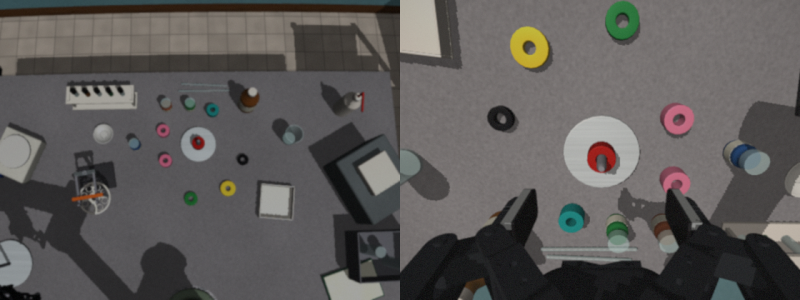

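The full top view and the wrist view show the red collar on the base at wrist pixel about (281,217), with pink ones to the right and teal below. There is no blue ring in either. I'll fit the base disc for the post axis, then grasp the collar.

```bash
cat >> h.py <<'E'
def circ(f,mask,z):  # circle around the outline of a mask, projected on the plane z
    c=max(cv2.findContours(mask.astype(np.uint8),0,1)[0],key=cv2.contourArea)
    p=np.array([at_z(f,q[0],z)[:2] for q in cv2.convexHull(c)],np.float32)
    A=np.column_stack([2*p,np.ones(len(p))]); s=np.linalg.lstsq(A,(p**2).sum(1),rcond=None)[0]
    return s[:2],np.sqrt(s[2]+s[:2]@s[:2])
def look(name,z,near=None,cam="wrist",zs=0.2,fn=None):
    f=snap(cam,fn); out=[]
    for d in silhouettes(cam,name):
        if d["score"]>zs: out.append((d["score"],)+circ(f,d["mask"],z))
    if near is not None: out.sort(key=lambda o:np.hypot(*(o[1]-near)))
    return out
E
python3 - <<'E'
from h import *
print("base",look("base",.012))
print("collar",look("collar",.042))
for n in ("ring_yellow","ring_green","ring_black","ring_blue"): print(n,look(n,.014))
f=snap("top"); 
for n in ("ring_yellow","ring_green","ring_black","ring_blue","tray_in"):
  print(n,[(d["score"],at_z(f,d["centre"],.004)[:2]) for d in tip_of("top",n)])
h=cv2.cvtColor(f["img"],cv2.COLOR_RGB2HSV); m=cv2.inRange(h,(100,120,40),(130,255,255))
for s in cv2.connectedComponentsWithStats(m)[2][1:]: 
  if s[4]>15: print(s, at_z(f,[s[0]+s[2]/2,s[1]+s[3]/2],.014)[:2])
E
```

```text
base [(0.86, array([ 0.6577, -0.0331]), np.float64(0.06925775063065168))]
collar [(0.95, array([ 0.7751, -0.0871]), np.float64(0.029605649500363894)), (0.93, array([0.5873, 0.0867]), np.float64(0.02608741222242865)), (0.79, array([ 0.6543, -0.033 ]), np.float64(0.0265027203016286)), (0.79, array([0.6989, 0.0949]), np.float64(0.02742422461415774))]
ring_yellow [(0.96, array([ 0.4823, -0.1444]), np.float64(0.03035100733638161))]
ring_green [(0.92, array([ 0.4448, -0.0027]), np.float64(0.02590946062143815)), (0.54, array([ 0.6569, -0.0334]), np.float64(0.06947927420930979))]
ring_black [(0.94, array([ 0.5937, -0.2049]), np.float64(0.02340383186146122))]
ring_blue []
ring_yellow [(0.77, array([ 0.4851, -0.1524])), (0.24, array([ 0.4326, -0.3242]))]
ring_green [(0.57, array([0.4548, 0.364 ]))]
ring_black [(0.55, array([ 0.6067, -0.2088]))]
ring_blue []
tray_in [(0.79, array([ 0.4331, -0.3279]))]
```

```bash
python3 - <<'E'
from h import *
Y=np.pi/2; B=np.array([.657,-.033])
movep([*B,.16],rot(Y)); 
print(move_l([*B,.019],.08,until_force=8), get_state()["position"])
grab(40); s=get_state(); print(s["finger_gap"],s["grasp_force"],s["contact_force"],s["position"])
print(move_l([*B,.20],.1,until_force=25)); s=get_state(); print(s["finger_gap"],s["position"],s["contact_force"])
movep([.434,-.328,.20],rot(Y))
print(move_l([.434,-.328,.017],.1,until_force=8)); print(get_state()["position"])
let_go(); move_l([.434,-.328,.20],.2); s=get_state(); print(s["clock"])
movep([.60,-.033,.25],rot(Y))
print("base",look("base",.012,fn="w2.png")); f=snap("wrist")
for n in ("ring_yellow","ring_green","ring_black"): print(n,look(n,.014))
print([(d["score"],at_z(f,d["centre"],.012)) for d in tip_of("wrist","seat")])
f=snap("top"); print([(d["score"],at_z(f,d["centre"],.004)) for d in tip_of("top","collar")])
E
```

```text
False [ 0.6574 -0.033   0.0195]
0.5743261136385341 41.41571670770645 [-0.9132  0.2897  5.1766] [ 0.6573 -0.0331  0.0197]
False
0.5749415481767046 [ 0.6566 -0.0329  0.1993] [-0.1727 -0.1171 -0.5042]
False
[ 0.4343 -0.3283  0.0175]
14.9667
base [(0.86, array([ 0.6578, -0.0327]), np.float64(0.06956522388317304))]
ring_yellow [(0.64, array([ 0.4825, -0.1445]), np.float64(0.030361833460224332))]
ring_green [(0.91, array([ 0.4454, -0.0026]), np.float64(0.02526656452021449))]
ring_black [(0.77, array([ 0.5933, -0.2052]), np.float64(0.023207211895305946))]
[(0.76, array([ 0.6539, -0.0363,  0.012 ])), (0.66, array([ 0.5905, -0.2004,  0.012 ]))]
[(0.8, array([ 0.4391, -0.3329,  0.004 ])), (0.7, array([0.5995, 0.0835, 0.004 ])), (0.68, array([0.7043, 0.1058, 0.004 ]))]
```

View pics/w2.png

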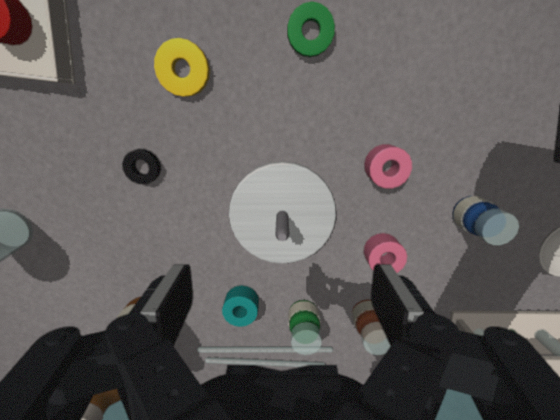

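The collar is in the tray at wrist pixel (10,20). The post is bare, with its foot near (282,212) and its tip near (282,238). Next is the yellow ring, with a close look from the same relative pose as the post look, so that camera bias cancels.

```bash
cat >> h.py <<'E'
Y=np.pi/2; P=np.array([.6577,-.0329])
def pick(name,guess,zc,R0):
    movep([guess[0]-.057,guess[1],.25],rot(Y))
    o=look(name,.014,near=guess)[0]; c=o[1]; print(name,o)
    if abs(o[2]-R0)>.003 or np.hypot(*(c-guess))>.06: raise SystemExit("check look")
    movep([*c,.12],rot(Y)); print("hit",move_l([*c,zc],.1,until_force=8)); grab(30)
    s=get_state(); print("grip",s["finger_gap"],s["grasp_force"],s["position"])
    move_l([*c,.16],.15); print("gap",get_state()["finger_gap"]); return c
def place(zrel,off=0.):   # TCP height at which the ring is released
    movep([*P,.16],rot(Y)); h=move_l([*P,zrel],.07,until_force=6); s=get_state()
    print("hit",h,s["position"],s["contact_force"],s["finger_gap"]); return h
E
python3 - <<'E'
from h import *
f=snap("wrist"); print(proj(f,[*P,.08]),proj(f,[*P,.012]))
pick("ring_yellow",np.array([.4825,-.1445]),-.001,.030)
place(.018)
E
```

```text
[np.float64(281.03491098889594), np.float64(235.60785184945507)] [np.float64(281.09407761268074), np.float64(214.40888919272652)]
ring_yellow (0.87, array([ 0.4808, -0.146 ]), np.float64(0.029824580318768355))
hit False
grip 0.6752553754836409 31.862769671715796 [ 0.4812 -0.1462 -0.0003]
gap 0.6774205163330596
hit False [ 0.658  -0.033   0.0184] [-0.3969  0.1998  0.3121] 0.6748479366805371
```

```bash
python3 - <<'E'
from h import *
let_go(); move_l([*P,.16],.15)
pick("ring_green",np.array([.445,-.0026]),-.001,.026)
f=snap("side","s1.png"); print([(d["score"],d["centre"]) for d in tip_of("side","ring_yellow")], proj(f,[*P,.012]))
if not place(.032):
    let_go(); move_l([*P,.16],.15)
    pick("ring_black",np.array([.593,-.205]),.000,.0225)
    if not place(.046): let_go(); move_l([*P,.16],.15)
movep([.60,-.033,.25],rot(Y)); snap("wrist","w3.png"); f=snap("side","s2.png"); print(get_state()["clock"])
for n in ("ring_yellow","ring_green","ring_black"): print(n,[(round(d["score"],2),d["centre"]) for d in tip_of("side",n)])
print([proj(f,[*P,z]) for z in (.012,.026,.040)])
a=cv2.imread("pics/s2.png")[150:330,200:400]; b=cv2.imread("pics/w3.png")[100:300,180:400]
cv2.imwrite("pics/m2.png",np.hstack([cv2.resize(a,(400,400),interpolation=2),cv2.resize(b,(400,400),interpolation=2)]))
E
```

```text
ring_green (0.83, array([ 0.4397, -0.0306]), np.float64(0.026328349234820185))
hit False
grip 0.5978439713811514 29.70050275325775 [ 0.4401 -0.0306 -0.0003]
gap 0.5971509934853837
[(0.76, [299.2, 226.3])] [np.float64(303.048215084261), np.float64(225.31362022481295)]
hit False [ 0.658  -0.033   0.0325] [-0.1851  0.1431  0.4252] 0.5960710869532945
ring_black (0.69, array([ 0.593 , -0.2079]), np.float64(0.022623254357823485))
hit False
grip 0.4947430774134155 30.395837612450123 [ 0.5933 -0.208   0.0007]
gap 0.4943126413541147
hit False [ 0.6581 -0.033   0.0465] [0.4589 0.3189 0.3324] 0.49811312582485334
44.4417
ring_yellow [(0.6, [303.5, 224.0])]
ring_green [(0.65, [307.1, 218.0]), (0.17, [126.4, 138.0])]
ring_black [(0.66, [304.0, 216.1])]
[[np.float64(303.048215084261), np.float64(225.31362022481295)], [np.float64(303.2592380595458), np.float64(221.49477533741674)], [np.float64(303.473980416935), np.float64(217.61167181282704)]]
```

View pics/m2.png

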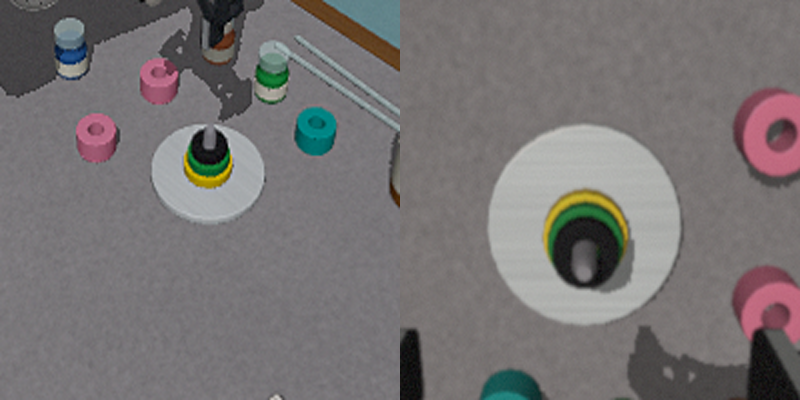

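The stack is yellow, green, black, nested and level on the post, with the tip showing above the black ring. The green ring had been knocked about 28 mm aside, and the close look caught that. Next is the handle.

```bash
python3 - <<'E'
from h import *
yw=.177
movep([.45,.25,.36],rot(Y)); 
movep([.45,.30,.36],rot(yw))
f=snap("wrist","w4.png")
h=cv2.cvtColor(f["img"],cv2.COLOR_RGB2HSV); m=cv2.inRange(h,(5,170,90),(18,255,255))
n,l,st,_=cv2.connectedComponentsWithStats(m); i=1+st[1:,4].argmax(); print(st[i])
p=np.array([at_z(f,[x,y],.19)[:2] for y,x in np.argwhere(l==i)],np.float32)
(c,wh,a)=cv2.minAreaRect(p); print(c,wh,a); d=cv2.boxPoints((c,wh,a)); print(d)
print([(q["score"],at_z(f,q["centre"],.185)) for q in tip_of("wrist","handle")])
f=snap("top"); print([(q["score"],at_z(f,q["centre"],.185)) for q in tip_of("top","handle")])
E
```

```text
[ 283   78   13  110 1124]
(0.4477834105491638, 0.35000866651535034) (0.010367813520133495, 0.10487714409828186) 9.05667495727539
[[0.4344 0.401 ]
 [0.4509 0.2974]
 [0.4612 0.299 ]
 [0.4446 0.4026]]
[(0.77, array([0.451 , 0.3459, 0.185 ]))]
[(0.78, array([0.4496, 0.3415, 0.185 ])), (0.34, array([0.448 , 0.3296, 0.185 ]))]
```

View pics/w4.png

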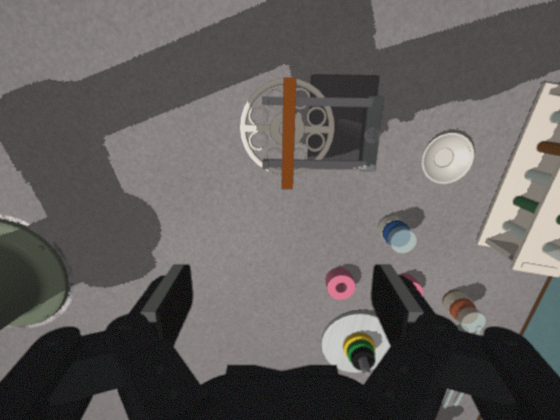

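The wheel hangs with its bar at pixels (287,78–187). The prongs, at rows 101 and 163, point left, which is world −x. One bias-matched look, then grasp, lift 25 mm and draw it out along −x.

```bash
python3 - <<'E'
from h import *
yw=.158
movep([.439,.406,.43],rot(yw)); f=snap("wrist","w5.png")
h=cv2.cvtColor(f["img"],cv2.COLOR_RGB2HSV); m=cv2.inRange(h,(5,170,90),(18,255,255))
n,l,st,_=cv2.connectedComponentsWithStats(m); i=1+st[1:,4].argmax(); print(st[i])
p=np.array([at_z(f,[x,y],.19)[:2] for y,x in np.argwhere(l==i)],np.float32)
c,wh,a=cv2.minAreaRect(p); print(c,wh,a)
print([(q["score"],at_z(f,q["centre"],.185)) for q in tip_of("wrist","handle")])
yw=np.radians(a if a<45 else a-90); print("yaw",yw)
if np.hypot(c[0]-.448,c[1]-.347)>.015 or abs(yw-.158)>.06: raise SystemExit("check")
c=np.array(c); movep([*c,.28],rot(yw)); print(move_l([*c,.167],.08,until_force=6),get_state()["position"])
grab(60); s=get_state(); print(s["finger_gap"],s["grasp_force"],s["contact_force"])
move_l([*c,.194],.05); s=get_state(); print(s["finger_gap"],s["contact_force"],s["wrist_torque"])
d=-np.array([np.cos(yw),np.sin(yw)])
print(move_l([*(c+.12*d),.194],.08,until_force=12),get_state()["position"])
snap("side","s3.png"); a=cv2.imread("pics/s3.png")[60:260,60:340]; cv2.imwrite("pics/s3c.png",cv2.resize(a,(784,560),interpolation=2))
E
```

```text
[278 174   8  77 557]
(0.447796493768692, 0.3502082824707031) (0.009344086982309818, 0.10536850988864899) 8.915984153747559
[(0.69, array([0.4494, 0.3497, 0.185 ])), (0.67, array([0.5745, 0.3014, 0.185 ])), (0.31, array([0.6134, 0.3881, 0.185 ]))]
yaw 0.1556132795385352
False [0.4482 0.3504 0.1675]
0.12361223210465214 58.71090531349182 [ 0.8142 -0.3739  0.6833]
0.1257122094874661 [ 0.2025 -0.4023 -1.6226] [-0.0085 -0.0027 -0.0513]
False [0.3297 0.3317 0.194 ]
```

View pics/s3c.png

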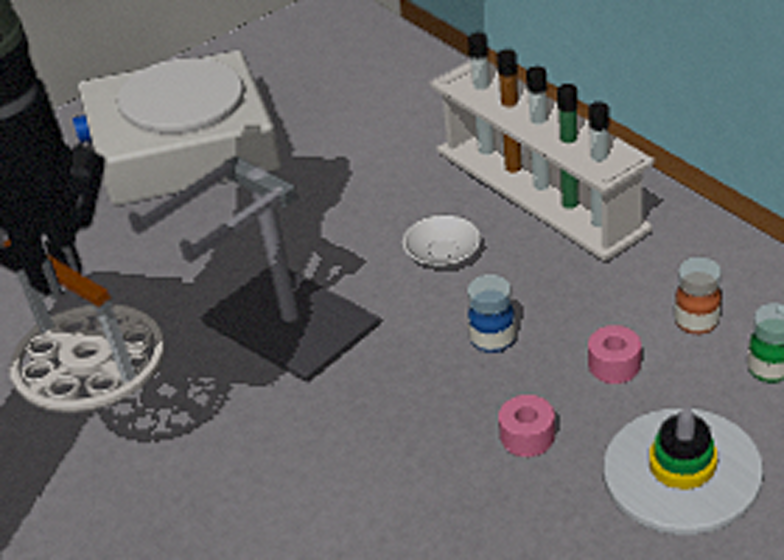

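The wheel is clear of the hook and level, at about (85,350) in the crop. The stack is undisturbed. Now over the post and down, watching the force.

```bash
python3 - <<'E'
from h import *
s=get_state()["position"]; move_l([s[0],s[1],.31],.12); movep([*P,.31],rot(Y)); move_l([*P,.175],.1); sleep(.3)
print(get_state()["position"],get_state()["contact_force"])
f=snap("side","s4.png"); print([(q["score"],q["centre"]) for q in tip_of("side","wheel")],proj(f,[*P,.098]),[(q["score"],q["centre"]) for q in tip_of("side","handle")],proj(f,[*P,.193]))
snap("wrist","w6.png")
a=cv2.imread("pics/s4.png")[120:280,220:390]; b=cv2.imread("pics/w6.png")
cv2.imwrite("pics/m4.png",np.hstack([cv2.resize(a,(400,400),interpolation=2),cv2.resize(b,(400,400),interpolation=2)]))
E
```

```text
[ 0.6579 -0.0329  0.1753] [-0.3692 -0.1076 -1.9386]
[(0.92, [305.6, 202.6])] [np.float64(304.40558466325444), np.float64(200.8013079028765)] [(0.57, [308.6, 168.2])] [np.float64(306.09548280719116), np.float64(170.4535623335496)]
```

View pics/m4.png

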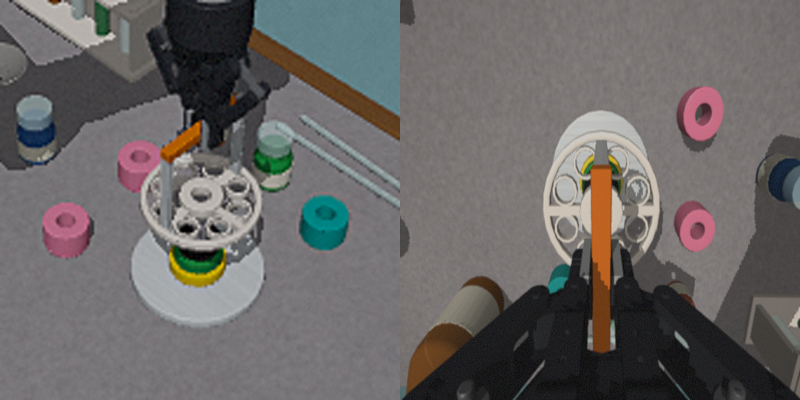

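The wheel is level over the stack, with its hub at (200,195) in the side crop. Its measured pixel is within 2 px of the predicted one, so I'll lower it.

```bash
python3 - <<'E'
from h import *
h=move_l([*P,.1325],.04,until_force=4); s=get_state(); print(h,s["position"],s["contact_force"],s["wrist_torque"])
if s["position"][2]<.137:
    let_go(); sleep(.3); print(get_state()["contact_force"])
    move_l([*P,.26],.1); movep([.55,-.033,.33],rot(Y)); snap("wrist","w7.png")
f=snap("side","s5.png"); print([(q["score"],q["centre"]) for q in tip_of("side","wheel")],proj(f,[*P,.054]),get_state()["clock"])
a=cv2.imread("pics/s5.png")[120:280,220:390]; b=cv2.imread("pics/w7.png")
if b is not None: a=np.hstack([cv2.resize(a,(400,400),interpolation=2),cv2.resize(b,(400,400),interpolation=2)])
cv2.imwrite("pics/m5.png",a)
E
```

```text
False [ 0.658  -0.033   0.1329] [-0.0083  0.1942 -1.3458] [ 0.0172 -0.0377 -0.0458]
[-0.0302  0.0136 -0.2752]
[(0.77, [304.9, 213.3])] [np.float64(303.6925459383281), np.float64(213.66258895691578)] 62.7667
```

View pics/m5.png

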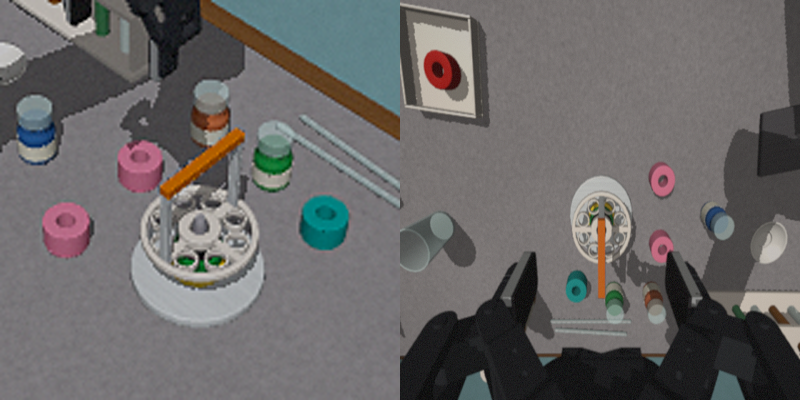

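The wheel sits level on the stack with the post tip through the hub at (200,225). The collar is in the tray at (440,70), the bystanders are upright and the arm is clear.

```bash
python3 -c "
from cell import *
sleep(.5); print(sign_off())"
```

```text
the job is handed in; nothing more can be done
None
```

The job is handed in, though sign-off returned no verdict: the red collar is in the tray, the yellow, green and black rings are on the post (no blue ring was there), the wheel sits level on top of them, and the bystanders are upright.

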